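Fit the blue air tube into the wafer press's push-fit port

ROBOT

A 6-joint arm with a two-finger parallel gripper is mounted at the origin on the work surface. World frame = base frame: x ahead of the robot, y to its left, z up, the work surface at z = 0. Lengths are in m, angles in rad, forces in N, time in s.
With the tool pointing down it reaches from about 0.275 to 0.825 m from the base axis. Payload 4.9 kg.
Tool frame: the origin (TCP) lies midway between the tips of the shut fingers; the grasp point (between the pads) lies 19 mm behind it; z points along the fingers, y is the line along which they close (so a half turn about z gives the same grasp; the last joint's range is limited). The gripper opens to 85 mm and grips with 20 to 120 N. Pads are 22 mm wide; open, the fingers measure 114 mm over their backs; the gripper's body (76 mm by 85 mm) begins 54 mm behind the grasp point. The pads swing forward as they close: fully open they stand 13 mm farther back than shut.
Start: joints at [1.045, 0.326, -0.193, 1.052, 0, 1.437], TCP at [0.21, 0.508, 0.231] pointing down, gripper open.
Joint ranges: [-2.65, 2.65], [-0.97, 1.79], [-1.3, 1.35], [-1.93, 2.1], [-1.47, 1.37], [-3.14, 3.14]. Speed limits (rad/s): [2.57, 2.57, 3.14, 3.14, 3.14, 3.14].

INTERFACE

Orientations are given as [roll, pitch, yaw] about the fixed x, y, z axes, in that order (R = Rz(yaw) Ry(pitch) Rx(roll)).
In Python, from station import ctrl, solver, status, eyes, workorder gives the robot as it stands. Calls block until the motion is done:
- ctrl.reach(position, orientation): joint-space move of the TCP to a pose.
- ctrl.servo_line(position, rot=None, rate=0.15): straight line of the TCP; rot=None keeps the orientation; rate is the mean speed in m/s.
- ctrl.move_j(angles): joint-space move.
- ctrl.open_gripper() and ctrl.grab(newtons=None): open the fingers fully, or close them until they stop; newtons is the grip in N (None keeps the last).
- ctrl.dwell(seconds).
- solver.ik(position, orientation): joint angles nearest the present ones, or None.
- status.read_state(): the state.
- eyes.snapshot(name): name is "side" or "top" or "wrist"; returns a dict with "pixels" (384x512x3 uint8, red, green, blue), "fx", "fy", "cx", "cy" (pixels), "T" (4x4, takes a point from camera to world coordinates). Camera axes: x right, y down, z forward; pixel columns grow to the right and rows downward; lengths in m; the calibration is good to about 2 mm. A picture is of the moment at which its call begins. There is no depth.
A pose or a line that the arm cannot do raises ctrl.PlanningError and nothing moves.
- workorder.hand_in(): hands the job in; it is judged then, once.
The state is a dict: "time_s": time; "joint_pos": joint angles; "qvel": joint speeds; "joint_torque": joint torques, N m; "position": TCP position; "eef_rot": TCP orientation; "force": force on the tool from outside, world axes, zero at the start; "wrist_torque": the same for the moment, N m; "gripper_width": opening from 0.0 (shut) to 1.0 (fully open); "gripper_force": force on a finger pad.
Only numpy, scipy, OpenCV 4.12 (cv2) and the standard library are available. Lean on these libraries where they do the work, as an engineer would, in place of code of your own. Each camera call takes 0.05 s, during which the arm holds its last target. There are 200 camera calls.

TASK

Get the wafer press's air line ready: pull the yellow dust plug out of the push-fit port and put it in the steel tray, then take the blue rigid tube from the wooden rack and push it straight down into the port, past the seal, until you feel it sit on the stop at the bottom, and let go. The stop is set at a different depth each time and cannot be seen, so go by feel and do not ram the tube: keep the push under about 35 N. Leave the white tube and the other things on the table where they are.

Things in the scene. Friction and masses are not known exactly. Their poses are not given: they have to be found in the camera images.
- port_mouth (a point): Push-fit port: centre of its mouth, on the bore axis at the top face, 68 mm above the table; z points up along the bore. Bore 17 mm wide with a 2 mm lead-in, blue ring round it. The stop in it, on a stiff buffer, lies between 22 and 40 mm below the mouth; where exactly differs each time, is not measured and can only be felt: there the push rises by over 10 N per mm and a second push goes no further.
- port_seal (a point): Point on the bore axis at the sprung seal, 12 mm below the mouth. A tube must be pushed through it: it resists with about 6 to 18 N while the foot passes (12 to 19 mm below the mouth); after that the tube slides with 2 to 10 N of uneven, jerky friction, which fades when the push pauses, and stays where it is left.
- port: The port's body, fixed to the table; origin on the table under the bore axis. Aluminium base 66 mm (its x) by 120 mm (its y), 24 mm high, from y = -82 to +38 mm; on it, round the bore, a grey square post 38 x 38 mm, up to 68 mm; at y = -55 mm a low capped fitting 40 mm high.
- plug_grip (a point): Yellow dust plug, 20 g, loose in the port's mouth at the start: simply lifted out. Stem 12 mm wide, 7 mm long, in the bore; flange 28 mm wide, 4 mm thick, on the post's top; round stalk above it 16 mm wide, 36 mm tall, to grip. Point: on the axis in the stalk, 32 mm above the stem's foot (25 mm above the flange's underside), 15 mm below the top. z up along the plug.
- tray: Low open steel tray, 140 mm (its x) by 110 mm (its y), walls 4 mm thick and 30 mm high, floor about 4 mm thick, fixed to the table. Origin: centre of its underside, on the table. It stands on one side of the port, the rack on the other; which side differs.
- tube_grip (a point): Blue rigid tube, 16 mm wide, 108 mm long, about 40 g, upright in one of the rack's two holes (which differs): foot 6 mm above the table, lowest 24 mm in the hole. Foot tapered over its last 3 mm to 13 mm. Blue rubber sleeve, 19 mm wide, from 44 to 88 mm above the foot; hardly slips in fingers. Point: on the axis at mid-sleeve, 66 mm above the foot, 42 mm below the top; z up along the tube.
- tube_foot (a point): Centre of the lower end face of the blue tube, 66 mm below tube_grip along the tube.
- rack: Plywood rack block fixed to the table, 70 mm (its x) by 130 mm (its y) by 30 mm high, with two holes 18 mm wide and 24 mm deep at y = -40 mm and y = +40 mm, one holding the blue tube, the other the white tube. Origin: centre of its underside, on the table.
- spare: White tube, same size as the blue one and with a white rubber sleeve, upright in the other hole of the rack; not to be used. Origin at the centre of its foot.
- bowl: White ceramic bowl, 110 mm wide, 45 mm high, beyond the port. Origin at the centre of its underside. To be left alone.
- jar: Clear jar with white lid, 60 mm wide, 85 mm high, beyond the port. Origin at the centre of its underside. To be left alone.
- wrench: Steel wrench lying flat near the robot on its left. To be left alone.
- brush: Brush lying flat near the robot on its right. To be left alone.
- can: Blue can, 60 mm wide, 100 mm high, at the far left. Origin at the centre of its underside. To be left alone.
- board: Small block of light wood, 50 x 80 x 18 mm, lying between the robot and the port. Origin at the centre of its underside. To be left alone.

How it is judged:
On the way, in this order (a step that is already met when the one before it is completed fails the run):
1. the dust plug lies in the tray, released (x of plug_grip in the frame of tray between -0.075 and 0.075 m and y of plug_grip in the frame of tray between -0.06 and 0.06 m and height (world z) of plug_grip below 0.055 m and contact force between the fingers and plug below 0.1 N), for 0.2 s.
2. the blue tube is through the seal and on the stop (distance between tube_foot and stop_c0 below 0.007 m and horizontal distance between tube_foot and port_mouth below 0.002 m and angle between tube_foot's own z axis and vertical below 0.08 rad), for 0.2 s.
At the end, for the whole second after the job is handed in: The blue tube stands in the port, upright within 0.08 rad, its foot within 2 mm of the bore axis and on the stop (within 2 mm; the stop's face is 5 mm above the centre of stop_c0), released and at rest; the plug lies released and at rest in the tray; the other things have not moved over 30 mm (all of step 1 and all of step 2 and linear speed of each of tube, plug below 0.02 m/s); the robot touches nothing.
It fails at once if the blue tube is rammed on the stop with more than 40 N (contact force between tube and stop_c0 above 40 N).
It fails at once if the blue tube is jammed in or on the port: its contacts there, the seal's sideways squeeze of some 60 N included, add up to more than 130 N (contact force between tube and port above 130 N).
It fails at once if the arm or fingers press on the port with more than 30 N (contact force between any of the arm, the fingers and port above 30 N).
It fails at once if the white tube or another bystander is moved by more than 30 mm (distance of any of spare, bowl, jar, wrench, brush, can, board from where it was at the start of the episode above 0.03 m).
It also fails if it takes over 58 s, if anything falls off the work surface, if the arm or the gripper's body presses on something with over 40 N, if the wrist force passes 120 N, or if a joint passes its speed limit or range.

## Working session

There is one attempt and no reset: what is moved stays moved. The work goes in short steps, each a Python script; the robot and the scene stay as the last script left them, time stands still between calls to the robot, and variables do not carry over. Pictures are saved under pics/ and viewed, at most 10 in all, crops included, and the job is handed in when it is done.

```bash
ls; mkdir -p pics; python3 - <<'E'
from station import ctrl, solver, status, eyes, workorder
import cv2,numpy as np
for n in ("side","top"):
    s=eyes.snapshot(n); np.savez("pics/%s0.npz"%n,**s)
    cv2.imwrite("pics/%s0.png"%n,s["pixels"][:,:,::-1]); print(n,s["fx"],s["cx"],s["cy"],np.round(s["T"],3).tolist())
st=status.read_state(); print(st)
E
```

```text
pics
side 475.047354439764 262.0125277484271 190.1779005424369 [[1.0, 0.002, 0.03, 0.485], [-0.021, -0.686, 0.727, -0.995], [0.022, -0.728, -0.686, 1.092], [0.0, 0.0, 0.0, 1.0]]
top 355.55621962077237 251.80907355887786 189.8372927012692 [[0.028, -0.985, 0.172, 0.345], [-1.0, -0.029, -0.005, 0.075], [0.01, -0.172, -0.985, 1.173], [0.0, 0.0, 0.0, 1.0]]
{'time_s': 0.1, 'joint_pos': array([ 1.04478812e+00,  3.26886586e-01, -1.93480799e-01,  1.05199641e+00,
        2.54758218e-05,  1.43660991e+00]), 'qvel': array([-0.00024225, -0.00212353,  0.00318147,  0.00144968, -0.00098308,
       -0.00016625]), 'joint_torque': array([ 6.74312214e-04, -4.44239295e+01,  2.63037443e+01,  7.91291124e-03,
       -7.74573050e-05, -1.74517305e-05]), 'position': array([0.20974298, 0.50787653, 0.23057215]), 'eef_rot': array([-3.14004268e+00, -2.34949453e-04,  2.74977066e+00]), 'force': array([0.31725457, 0.84653317, 1.01382432]), 'wrist_torque': array([-0.01385825, -0.02730566, -0.03529761]), 'gripper_force': 0.0, 'gripper_width': 0.9999760228194301}
```

View pics/top0.png

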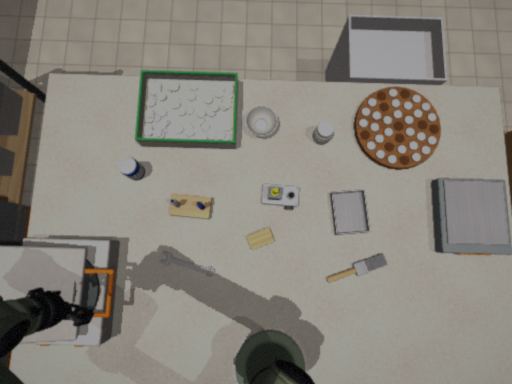

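View pics/side0.png

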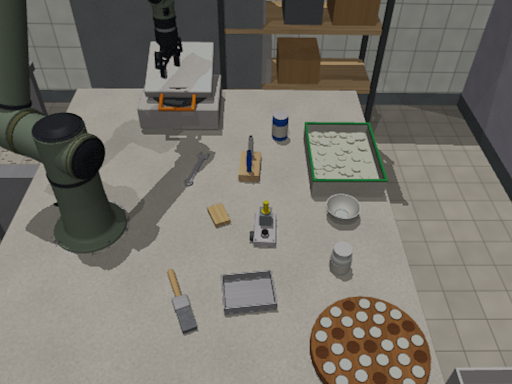

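Top view: plug at about (275,192) on the port, whose base runs to (299,195). The rack is at (190,206) with the blue tube at (201,205) and the white one at (175,202), and the tray is at (350,212). The side view agrees: plug (266,208), blue tube (250,158), tray (249,292).

```bash
cat > h.py <<'E'
import numpy as np, cv2
from station import ctrl, solver, status, eyes, workorder
def ray(s,uv):
    d=np.array([(uv[0]-s["cx"])/s["fx"],(uv[1]-s["cy"])/s["fy"],1.0]); T=np.asarray(s["T"])
    return T[:3,3],T[:3,:3]@d/np.linalg.norm(d)
def onplane(s,uv,z):
    o,d=ray(s,uv); return o+d*(z-o[2])/d[2]
def tri(s1,a,s2,b):
    o1,d1=ray(s1,a);o2,d2=ray(s2,b)
    t=np.linalg.lstsq(np.c_[d1,-d2],o2-o1,rcond=None)[0]
    p,q=o1+d1*t[0],o2+d2*t[1]; return (p+q)/2,np.linalg.norm(p-q)
def mask(s,lo,hi,box=(0,0,512,384)):
    m=cv2.inRange(cv2.cvtColor(s["pixels"],cv2.COLOR_RGB2HSV),lo,hi)
    k=np.zeros_like(m);x0,y0,x1,y1=box;k[y0:y1,x0:x1]=m[y0:y1,x0:x1]
    return k
def blobs(m,amin=8):
    n,_,st,c=cv2.connectedComponentsWithStats(m)
    return [(st[i].tolist(),c[i].round(1).tolist()) for i in range(1,n) if st[i,4]>=amin]
YEL=((22,120,80),(35,255,255)); BLU=((100,120,25),(130,255,255))
def save(n,fn):
    s=eyes.snapshot(n); np.savez("pics/%s.npz"%fn,**s); cv2.imwrite("pics/%s.png"%fn,s["pixels"][:,:,::-1]); return s
E
python3 - <<'E'
from h import *
t=dict(np.load("pics/top0.npz"));s=dict(np.load("pics/side0.npz"))
for n,S,bp,bt in (("top",t,(255,170,310,220),(165,190,220,225)),("side",s,(245,190,290,250),(235,125,270,185))):
    print(n,"yel",blobs(mask(S,*YEL,bp)),"blu",blobs(mask(S,*BLU,bt)),"portblu",blobs(mask(S,*BLU,bp)))
for uv in ((332,193),(366,191),(369,231),(336,235)): print("tray",onplane(t,uv,0.03).round(3))
for uv in ((171,195),(212,196),(210,219),(169,216)): print("rack",onplane(t,uv,0.03).round(3))
for uv in ((262,184),(299,185),(299,206),(262,203)): print("port",onplane(t,uv,0.024).round(3))
import cv2
a=cv2.resize(t["pixels"][170:240,160:380],None,fx=3.6,fy=3.6,interpolation=2)
b=cv2.resize(s["pixels"][125:255,200:300],None,fx=2.5,fy=2.5,interpolation=2)
c=np.zeros((a.shape[0]+b.shape[0],800,3),np.uint8);c[:a.shape[0],:a.shape[1]]=a[:,:800];c[a.shape[0]:,:b.shape[1]]=b
cv2.imwrite("pics/crop1.png",c[:,:,::-1]);print(c.shape)
E
```

```text
top yel [([271, 188, 8, 8, 52], [274.5, 191.4])] blu [([199, 204, 5, 5, 17], [201.0, 206.0])] portblu []
side yel [([262, 201, 8, 13, 72], [265.5, 208.0])] blu [([247, 150, 5, 22, 88], [248.6, 160.5])] portblu []
tray [ 0.542 -0.193  0.03 ]
tray [ 0.552 -0.305  0.03 ]
tray [ 0.422 -0.311  0.03 ]
tray [ 0.406 -0.205  0.03 ]
rack [0.52  0.331 0.03 ]
rack [0.52  0.197 0.03 ]
rack [0.445 0.2   0.03 ]
rack [0.451 0.332 0.03 ]
port [0.566 0.036 0.024]
port [ 0.566 -0.086  0.024]
port [ 0.497 -0.087  0.024]
port [0.503 0.034 0.024]
(577, 800, 3)
```

View pics/crop1.png

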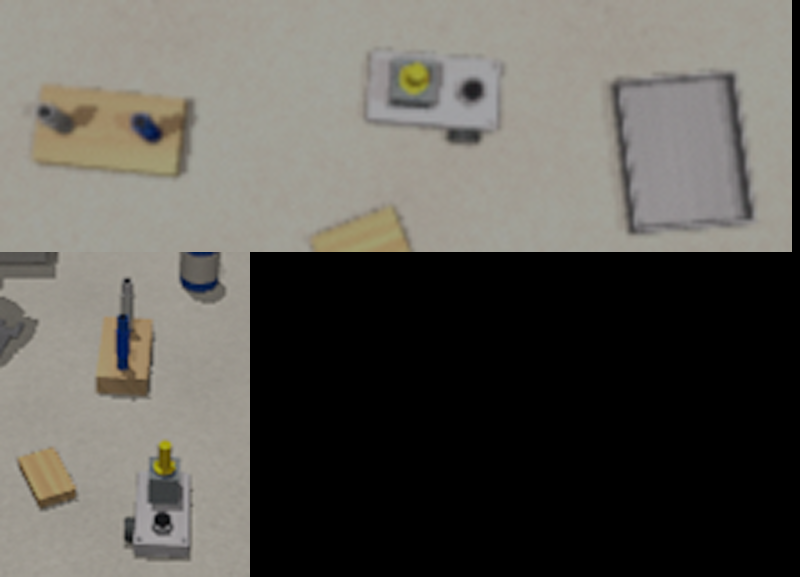

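Plug, port and rack read clearly: the blue tube is in the rack hole nearer the port, and the port's long side runs towards -y. I'll move above the plug for a wrist view.

```bash
python3 - <<'E'
from h import *
t=dict(np.load("pics/top0.npz"));s=dict(np.load("pics/side0.npz"))
print("plug",tri(t,(274.5,191.4),s,(265.5,208)),onplane(t,(274.5,191.4),.09))
print("tube",tri(t,(201,206),s,(248.6,160.5)),onplane(t,(201,206),.075))
p=tri(t,(274.5,191.4),s,(265.5,208))[0]
for yaw in (np.pi/2,-np.pi/2,np.pi,0):
    q=solver.ik([p[0],p[1],.25],[np.pi,0,yaw]); print(yaw,None if q is None else np.round(q,2))
yaw=np.pi/2
ctrl.reach([p[0]-0.0,p[1],.22],[np.pi,0,yaw])
w=save("wrist","w1"); print(np.round(w["T"],3).tolist(),w["fx"],w["cx"],w["cy"]); st=status.read_state();print(st["time_s"],st["position"],st["eef_rot"])
print("yel",blobs(mask(w,*YEL)),"blu",blobs(mask(w,*BLU)))
E
```

```text
plug (array([ 0.53498878, -0.0015953 ,  0.08203427]), np.float64(0.004663439159308902)) [ 0.53126579 -0.00127024  0.09      ]
tube (array([0.48391478, 0.22543414, 0.07680332]), np.float64(0.006090253869945061)) [0.48109002 0.22528139 0.075     ]
1.5707963267948966 [-0.14  0.29 -0.2   1.08  0.    1.43]
-1.5707963267948966 [-0.14  0.29 -0.2   1.08  0.   -1.71]
3.141592653589793 [-0.14  0.29 -0.2   1.08  0.   -0.14]
0 [-0.14  0.29 -0.2   1.08  0.    3.  ]
[[1.0, 0.001, 0.0, 0.536], [0.001, -0.959, -0.282, 0.071], [-0.0, 0.282, -0.959, 0.363], [0.0, 0.0, 0.0, 1.0]] 327.43473952850485 260.20363717082296 186.90589582991265
2.3167 [ 0.53493144 -0.00067571  0.22003973] [ 3.14158906e+00 -2.01041344e-04  1.57235760e+00]
yel [([246, 159, 29, 34, 707], [259.4, 174.6])] blu []
```

View pics/w1.png

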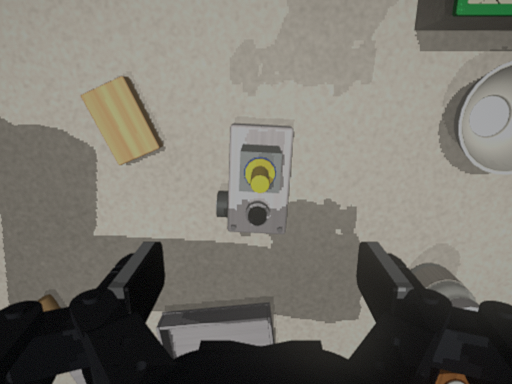

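Wrist view (right = +x, up = +y): the plug's flange is centred near (259,173) and its stalk top near (261,184), sitting on the grey post. The base plate spans columns 230–293.

```bash
python3 - <<'E'
from h import *
w=dict(np.load("pics/w1.npz"))
m=mask(w,*YEL); c=np.where(m)
print("flange",onplane(w,(259.5,173),.072),"top",onplane(w,(260.8,184),.108), "blobrows",[(r,np.where(m[r])[0].min(),np.where(m[r])[0].max()) for r in range(159,194,3)])
for uv in ((231,124),(293,126),(287,232),(228,230)): print("base",onplane(w,uv,.024).round(4))
p=(onplane(w,(259.5,173),.072)+onplane(w,(260.8,184),.108))/2
print(p)
ctrl.servo_line([p[0],p[1],.13],rate=.2)
ctrl.servo_line([p[0],p[1],.079],rate=.1)
ctrl.grab(30)
st=status.read_state();print(st["time_s"],st["gripper_width"],st["gripper_force"],st["force"],st["position"])
ctrl.servo_line([p[0],p[1],.16],rate=.2)
st=status.read_state();print(st["gripper_width"],st["gripper_force"],st["force"])
w=save("wrist","w2"); print("yel",blobs(mask(w,*YEL)),"blu",blobs(mask(w,*BLU)))
E
```

```text
flange [ 0.53495832 -0.00066029  0.072     ] top [ 0.53608869 -0.00088691  0.108     ] blobrows [(159, np.int64(256), np.int64(263)), (162, np.int64(250), np.int64(269)), (165, np.int64(248), np.int64(271)), (168, np.int64(246), np.int64(273)), (171, np.int64(246), np.int64(274)), (174, np.int64(246), np.int64(274)), (177, np.int64(246), np.int64(273)), (180, np.int64(248), np.int64(272)), (183, np.int64(250), np.int64(269)), (186, np.int64(251), np.int64(268)), (189, np.int64(253), np.int64(266)), (192, np.int64(258), np.int64(261))]
base [0.5057 0.0389 0.024 ]
base [0.5691 0.0369 0.024 ]
base [ 0.5658 -0.0808  0.024 ]
base [ 0.4996 -0.0784  0.024 ]
[ 0.53552351 -0.0007736   0.09      ]
4.2167 0.17624027594809666 29.239967465400696 [-0.65647239  0.29867674  2.27486337] [ 0.53563758 -0.00080434  0.07922717]
0.17719841034113867 29.225807189941406 [0.16370528 0.10200117 0.27371726]
yel [([237, 214, 47, 83, 2684], [260.1, 254.8])] blu [([240, 174, 39, 37, 401], [258.4, 191.1])]
```

View pics/w2.png

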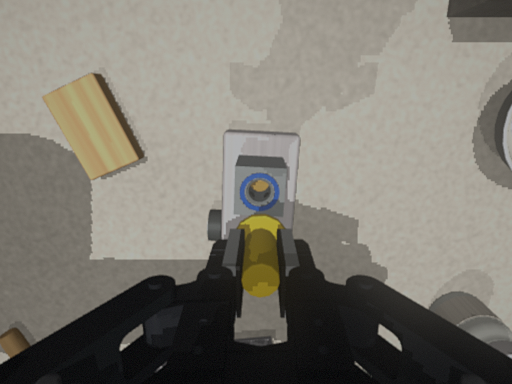

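The plug is held at (260,255), and the open bore with its blue ring shows at (259,191). Next: place the plug in the tray, then view the ring from the opposite yaw to cancel any camera bias.

```bash
cat >> h.py <<'E'
def ring(s,box=(0,0,512,384)):
    c=cv2.findContours(mask(s,(100,120,60),(130,255,255),box),cv2.RETR_EXTERNAL,cv2.CHAIN_APPROX_NONE)[0]
    e=cv2.fitEllipse(cv2.convexHull(max(c,key=cv2.contourArea))); return e,onplane(s,e[0],.068)
E
python3 - <<'E'
from h import *
print(ring(dict(np.load("pics/w2.npz"))))
ctrl.servo_line([.5355,-.12,.16],rate=.3)
ctrl.servo_line([.48,-.253,.12],rate=.3)
ctrl.servo_line([.48,-.253,.030],rate=.15)
ctrl.open_gripper(); ctrl.servo_line([.48,-.253,.14],rate=.3)
w=save("wrist","w3")
m=mask(w,*YEL); print("yel",blobs(m), [onplane(w,b[1],.012).round(3) for b in blobs(m,40)])
ctrl.reach([.5355,-.001,.16],[np.pi,0,-np.pi/2])
w=save("wrist","w4"); print(ring(w),np.round(w["T"],3).tolist()); st=status.read_state();print(st["time_s"],st["position"],st["eef_rot"])
a,b=w["pixels"],np.load("pics/w3.npz")["pixels"]
cv2.imwrite("pics/c2.png",np.hstack([cv2.resize(a,(400,300)),cv2.resize(b,(400,300))])[:,:,::-1])
E
```

```text
(((258.933837890625, 191.54885864257812), (36.89839172363281, 38.437530517578125), 85.93765258789062), array([ 0.53490595, -0.00092077,  0.068     ]))
yel [([246, 164, 31, 37, 825], [260.7, 181.0])] [array([ 0.482, -0.256,  0.012])]
(((261.51171875, 189.93679809570312), (36.90885925292969, 38.719886779785156), 92.87976837158203), array([ 0.53504025, -0.00106031,  0.068     ])) [[-1.0, 0.001, -0.0, 0.536], [0.001, 0.959, 0.282, -0.072], [0.001, 0.282, -0.959, 0.302], [0.0, 0.0, 0.0, 1.0]]
10.3417 [ 0.53543262 -0.00124555  0.15981164] [ 3.14127981e+00 -5.50385301e-05 -1.57142289e+00]
```

View pics/c2.png

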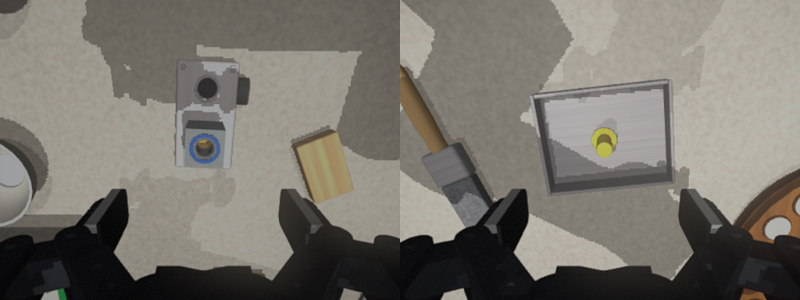

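Both ring measurements agree within 0.2 mm at bore (0.535, -0.001), and the right half shows the plug standing in the tray. Now the blue tube.

```bash
python3 - <<'E'
from h import *
ctrl.reach([.484,.2255,.21],[np.pi,0,-np.pi/2])
w=save("wrist","w5"); m=mask(w,*BLU)
print(blobs(m,30)); st=status.read_state();print(st["time_s"],st["position"])
b=max(blobs(m,30),key=lambda b:b[0][4]); x,y,ww,hh,_=b[0]
for r in range(y,y+hh,6): c=np.where(m[r,x:x+ww])[0]+x; print(r,c.min(),c.max())
cv2.imwrite("pics/w5c.png",cv2.resize(w["pixels"][90:290,160:360],(600,600),interpolation=2)[:,:,::-1])
E
```

```text
[([251, 186, 19, 19, 78], [259.7, 193.1]), ([151, 321, 42, 24, 313], [174.2, 328.0])]
11.3333 [0.48435931 0.22430004 0.20959291]
321 165 175
327 154 186
333 182 190
339 189 192
```

View pics/w5c.png

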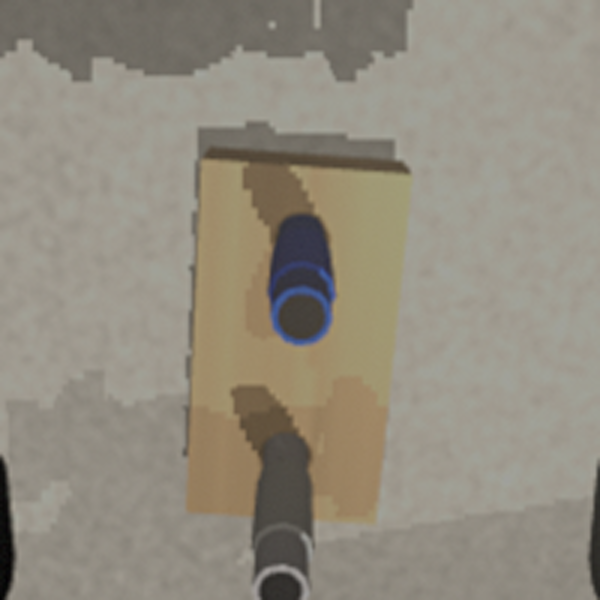

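The blue tube's top rim is centred at crop (302,315), i.e. pixel (260.7,195); the white tube is behind it at +y, so closing the fingers along x clears it.

```bash
python3 - <<'E'
from h import *
w=dict(np.load("pics/w5.npz"))
p=onplane(w,(260.5,195),.114); print(p)
assert np.hypot(p[0]-.484,p[1]-.2255)<.012
ctrl.servo_line([p[0],p[1],.13],rate=.25)
ctrl.servo_line([p[0],p[1],.057],rate=.12)
ctrl.grab(80)
st=status.read_state();print(st["time_s"],st["gripper_width"],st["gripper_force"],st["force"],st["position"])
ctrl.servo_line([p[0],p[1],.165],rate=.2)
ctrl.servo_line([.535,-.001,.165],rate=.25)
ctrl.dwell(.2)
st=status.read_state();print(st["time_s"],st["gripper_width"],st["force"],st["position"],st["eef_rot"])
w=save("wrist","w6")
cv2.imwrite("pics/w6c.png",cv2.resize(w["pixels"][120:384,150:370],(660,600*1),interpolation=1)[:,:,::-1])
print(np.round(w["T"],4).tolist())
s=save("side","s6")
E
```

```text
[0.48470341 0.23004657 0.114     ]
13.1917 0.1996655633323143 77.89293050765991 [-1.08437444e+00  3.86780431e-03  4.87990595e+00] [0.48476324 0.23010922 0.05735829]
15.175 0.20385684491733735 [ 0.25122848 -0.02995783 -0.68240729] [5.34753388e-01 1.82858419e-04 1.64988482e-01] [ 3.14142762e+00  1.68400802e-04 -1.56884555e+00]
[[-1.0, -0.0016, -0.0008, 0.5356], [-0.0017, 0.9594, 0.282, -0.0709], [0.0003, 0.282, -0.9594, 0.3077], [0.0, 0.0, 0.0, 1.0]]
```

View pics/w6c.png

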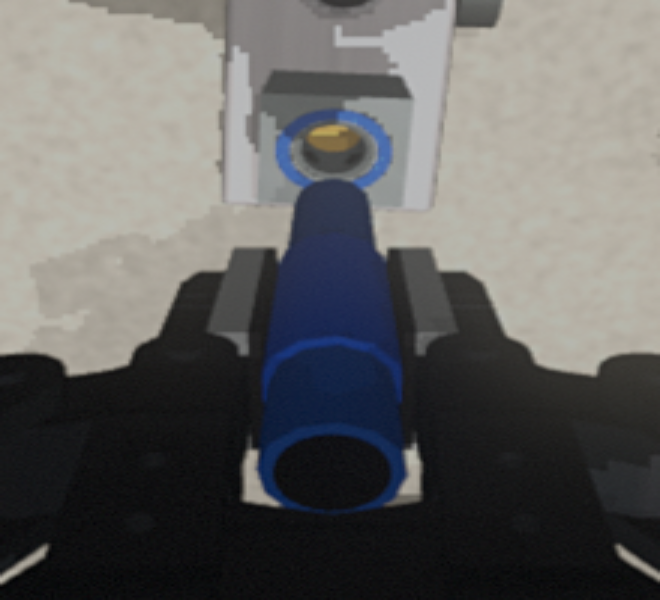

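The tube is held between the pads: top rim centred at crop (332,468), foot's near edge at (333,180), and the bore ring at (334,148). I'll compute the tilt and foot offset from these.

```bash
python3 - <<'E'
from h import *
w=dict(np.load("pics/w6.npz")); f=lambda x,y:(150+x/3,120+y/(600/264))
# refine edges along column through the tube axis and rows
g=w["pixels"].astype(int)
for r in range(194,206): print(r,g[r,258:264].mean(0).round().tolist())
print("topc",onplane(w,f(332,468),.222),"top near/far",onplane(w,f(332,423),.222),onplane(w,f(332,512),.222))
e=onplane(w,f(333,180),.114); print("foot edge",e,onplane(w,f(333,180),.117))
print("ring at", ring(w,(230,160,300,199)))
st=status.read_state(); print(st["position"])
E
```

```text
194 [72.0, 73.0, 72.0]
195 [74.0, 76.0, 75.0]
196 [102.0, 103.0, 102.0]
197 [117.0, 120.0, 118.0]
198 [94.0, 99.0, 105.0]
199 [60.0, 66.0, 84.0]
200 [50.0, 57.0, 78.0]
201 [52.0, 58.0, 79.0]
202 [52.0, 59.0, 80.0]
203 [53.0, 59.0, 80.0]
204 [53.0, 60.0, 81.0]
205 [52.0, 58.0, 80.0]
topc [ 0.53533327 -0.00058725  0.222     ] top near/far [ 0.53534862 -0.00778951  0.222     ] [0.53531764 0.00674351 0.222     ]
foot edge [ 0.53495797 -0.00601259  0.114     ] [ 0.53496831 -0.00701804  0.117     ]
ring at (((260.6450500488281, 186.38255310058594), (35.97425079345703, 37.86772155761719), 82.44367218017578), array([ 0.5350951 , -0.00089718,  0.068     ]))
[ 5.34875456e-01 -1.37273176e-04  1.65082481e-01]
```

Foot is about 1.6 mm toward +y of the bore axis and the tilt is about 0.01 rad. I'll correct that and go in stepwise with force guards.

```bash
cat >> h.py <<'E'
X,Y,Z0=.5351,-.0017,.1194   # TCP x,y over bore; TCP z with foot at the mouth
def push(d0,d1,step,fmax,base,rate=.02,x=X,y=Y,pause=0.):
    """Lower the foot from depth d0 to d1 (mm); stop once push > fmax. Returns commanded depth, stopped"""
    d=d0
    while d<d1-1e-6:
        d=min(d+step,d1); ctrl.servo_line([x,y,Z0-d/1000],rate=rate)
        if pause: ctrl.dwell(pause)
        s=status.read_state(); F=s["force"]-base
        print("%.1f act %.2f F %s t %.1f dxy %s"%(d,(Z0-s["position"][2])*1000,F.round(1),s["time_s"],((s["position"]-[x,y,0])[:2]*1000).round(1)))
        if F[2]>fmax: return d,True
    return d,False
E
python3 - <<'E'
from h import *
ctrl.servo_line([X,Y,.13],rate=.1); ctrl.dwell(.3)
b=status.read_state()["force"]; np.save("base.npy",b); print(b,status.read_state()["position"])
d,hit=push(-10,-1,3,6,b)
if not hit: d,hit=push(d,11,1,8,b)
print(d,hit)
E
```

```text
[-0.62763045 -0.18007532 -0.35104635] [ 0.53553637 -0.0017752   0.13057394]
-7.0 act -6.80 F [0.4 0.4 0.1] t 16.4 dxy [-0.2  0. ]
-4.0 act -3.81 F [0.5 0.7 0. ] t 16.7 dxy [-0.2  0. ]
-1.0 act -0.83 F [ 1.1 -0.1 -0.2] t 17.0 dxy [-0.2  0. ]
0.0 act 0.03 F [ 0.8  0.1 -0.2] t 17.3 dxy [-0.  0.]
1.0 act 1.02 F [ 0.9 -0.   0.1] t 17.5 dxy [-0.  0.]
2.0 act 2.08 F [ 0.3  0.4 -0.4] t 17.8 dxy [-0.1 -0. ]
3.0 act 3.11 F [ 0.1 -0.5 -0.5] t 18.0 dxy [-0.2  0.1]
4.0 act 4.14 F [ 0.7  1.2 -1.7] t 18.3 dxy [-0.2  0.1]
5.0 act 5.14 F [-0.3  1.3 -0.8] t 18.5 dxy [-0.2  0.1]
6.0 act 6.12 F [-0.5  1.1 -0.7] t 18.8 dxy [-0.1  0.1]
7.0 act 7.10 F [ 0.1  1.2 -0.2] t 19.0 dxy [-0.1  0.1]
8.0 act 8.10 F [-0.8  1.6 -0.7] t 19.3 dxy [-0.1  0. ]
9.0 act 9.12 F [-1.7  1.5 -0.2] t 19.5 dxy [-0.1  0. ]
10.0 act 10.12 F [-0.7  1.9 -0. ] t 19.8 dxy [-0.1  0.1]
11.0 act 11.14 F [-1.7  1.2  0.4] t 20.0 dxy [-0.1  0.1]
11 False
```

The foot entered the bore cleanly with side forces under 2 N. Now through the seal, then feel for the stop.

```bash
python3 - <<'E'
from h import *
b=np.load("base.npy")
d,hit=push(11,20.5,1,27,b)
if not hit: d,hit=push(d,41.5,.5,15,b)
ctrl.dwell(.3); s=status.read_state(); print(d,hit,"after pause",(s["force"]-b).round(1),(Z0-s["position"][2])*1000,s["gripper_width"],s["time_s"])
E
```

```text
12.0 act 12.09 F [-1.2  1.9  0.1] t 20.3 dxy [-0.1  0.1]
13.0 act 13.16 F [-1.2  2.4 -0.7] t 20.5 dxy [-0.1  0.1]
14.0 act 14.28 F [-2.3  3.2 -1. ] t 20.8 dxy [-0.3  0.1]
15.0 act 14.70 F [-3.5  3.2  5.3] t 21.0 dxy [-0.1  0.1]
16.0 act 15.35 F [-4.3  3.5  7.9] t 21.3 dxy [-0.   0.2]
17.0 act 16.42 F [-4.4  3.4  6.4] t 21.5 dxy [0.  0.2]
18.0 act 17.59 F [-3.2  4.3  4.4] t 21.8 dxy [0.  0.2]
19.0 act 18.80 F [-3.2  4.4  3. ] t 22.0 dxy [-0.   0.2]
20.0 act 19.91 F [-2.9  4.   4.7] t 22.3 dxy [-0.   0.2]
20.5 act 20.20 F [-3.8  4.2  6.5] t 22.5 dxy [0.  0.2]
21.0 act 20.64 F [-4.1  3.6  7.4] t 22.8 dxy [-0.   0.2]
21.5 act 21.15 F [-4.2  3.8  6.5] t 23.0 dxy [-0.1  0.2]
22.0 act 21.65 F [-3.2  3.9  7.4] t 23.3 dxy [-0.1  0.2]
22.5 act 22.09 F [-4.7  3.9  8.3] t 23.5 dxy [-0.1  0.2]
23.0 act 22.60 F [-3.2  4.3  8.8] t 23.8 dxy [-0.1  0.2]
23.5 act 23.13 F [-3.9  4.3  7.3] t 24.0 dxy [-0.1  0.2]
24.0 act 23.52 F [-4.   3.9  8.1] t 24.3 dxy [-0.   0.2]
24.5 act 24.10 F [-4.4  4.   7.6] t 24.5 dxy [-0.   0.2]
25.0 act 24.55 F [-4.4  4.6  7.8] t 24.8 dxy [-0.1  0.2]
25.5 act 25.11 F [-3.6  4.3  6.9] t 25.0 dxy [-0.   0.2]
26.0 act 25.60 F [-3.8  3.7  6.5] t 25.3 dxy [-0.1  0.2]
26.5 act 25.98 F [-4.7  4.2  8.4] t 25.5 dxy [-0.   0.2]
27.0 act 26.58 F [-3.8  4.6  7.1] t 25.8 dxy [-0.   0.2]
27.5 act 27.04 F [-4.6  3.6  8.2] t 26.0 dxy [-0.   0.2]
28.0 act 27.59 F [-3.8  4.4  8.2] t 26.3 dxy [-0.   0.2]
28.5 act 27.74 F [-5.6  3.9 10.8] t 26.5 dxy [-0.   0.2]
29.0 act 27.80 F [-5.2  3.6 14.4] t 26.8 dxy [0.  0.2]
29.5 act 28.01 F [-7.1  3.4 16.6] t 27.0 dxy [0.1 0.2]
29.5 True after pause [-7.   4.6 16.6] 28.04922183319106 0.20168991265183217 27.3083
```

The foot stalls at about 28 mm: force climbs from 8 to 17 N over 0.3 mm and doesn't fade during the pause. A second push will confirm it's the stop.

```bash
python3 - <<'E'
from h import *
b=np.load("base.npy")
d,hit=push(29.5,31,.5,23,b,pause=.1)
ctrl.dwell(.3); s=status.read_state(); print(d,hit,(s["force"]-b).round(1),(Z0-s["position"][2])*1000)
E
```

```text
30.0 act 28.09 F [-8.9  4.3 20. ] t 27.7 dxy [0.1 0.2]
30.5 act 28.21 F [-8.5  4.4 24.5] t 28.0 dxy [0.1 0.2]
30.5 True [-8.7  4.4 23.4] 28.202639721883248
```

Confirmed: another 7 N of push moves it under 0.2 mm. Unload, release, retreat and check.

```bash
python3 - <<'E'
from h import *
b=np.load("base.npy")
ctrl.servo_line([X,Y,Z0-.0288],rate=.02); s=status.read_state(); print((s["force"]-b).round(1),(Z0-s["position"][2])*1000)
ctrl.open_gripper(); ctrl.dwell(.2)
ctrl.servo_line([X,Y,.23],rate=.15); ctrl.dwell(.3)
s=status.read_state(); print(s["time_s"],s["force"].round(1),s["gripper_width"])
w=save("wrist","w7"); t=save("side","s7"); 
cv2.imwrite("pics/c7.png",np.hstack([cv2.resize(w["pixels"][100:300,160:360],(400,400)),cv2.resize(t["pixels"][130:330,170:370],(400,400))])[:,:,::-1])
E
```

```text
[-5.6  5.  12.3] 27.79922098810973
30.8083 [-0.  -0.9 -0.1] 0.9995458666970747
```

View pics/c7.png

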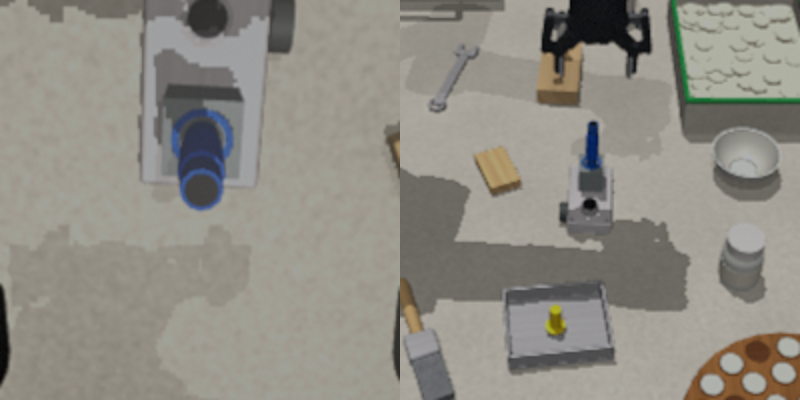

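The tube stands in the port with its top at crop (202,188), the plug is in the tray and the bystanders are in place. I'll check the top's position, then hand in.

```bash
python3 - <<'E'
from h import *
w=dict(np.load("pics/w7.npz")); p=onplane(w,(261,194),.148); print(p)
tilt=np.hypot(p[0]-.535,p[1]+.001)/.108; print("tilt",tilt)
if tilt<.05: print(workorder.hand_in())
E
```

```text
[ 0.53484552 -0.00159208  0.148     ]
tilt 0.005665713771978337
the job is handed in; nothing more can be done
None
```

The job is handed in, though no verdict came back: the plug is released in the steel tray, and the blue tube is released upright on the port's stop, about 28 mm below the mouth, after a peak push of about 25 N.

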